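# Clamp an offcut in the sprung hold-down jig

### The arm

A 6-joint arm with a two-finger parallel gripper is mounted at the origin on a cart in front of the work surface, level with it; the furniture and walls round the work are solid. World frame = base frame: x ahead of the robot, y to its left, z up, the work surface at z = 0. Lengths are in m, angles in rad, forces in N, time in s.
With the tool pointing down it reaches from about 0.35 to 0.925 m from the base axis. Payload 6.4 kg.
Tool frame: the origin (TCP) lies at the very end of the fingers, on their centre line; the grasp point (between the pads) lies r.grasp_offset behind it (r.grasp_offset is the distance from the TCP to the grasp point, in m); x points along the fingers, z is the direction in which the jaws open and shut, and the axes are right-handed (so a half turn about x gives the same grasp; the last joint's range is limited). The gripper opens to 94 mm and grips with 3 to 60 N. Pads are 16 mm wide; open, the fingers measure 119 mm over their backs; the gripper's body (75 mm by 177 mm) begins 78 mm behind the grasp point.
Start: joints at [1.126, 0.245, 1.558, -0, 1.339, -0.174], TCP at [0.174, 0.626, 0.205] pointing down, gripper open.
Joint ranges: [-3.13, 3.13], [-1.02, 2.26], [0.13, 2.54], [-0.95, 4.09], [0.21, 2.88], [-2.74, 2.74]. Speed limits (rad/s): [2.57, 2.57, 3.14, 3.14, 3.14, 3.14].

### API

Orientations are given as a unit quaternion [x, y, z, w].
In Python, from rig import r gives the robot as it stands.
- The arm moves only by the tool carry_out, never from a script. Its argument "rows" is a list of rows, each an object of numbers: "tx", "ty", "tz": the shift along the tool's x, y, z in units of 25 mm (1.0 is 25 mm); "ax", "ay", "az": the turn, a rotation vector about the tool's x, y, z in units of 6 degrees (1.0 is 6 degrees); "claw": the closure, from 0 (fully open) to 1 (shut). In form: [{"tx": .., "ty": .., "tz": .., "ax": .., "ay": .., "az": .., "claw": ..}, ...]. A call has exactly 5 rows; each row is the pose to reach, as a shift and turn from the pose measured when the call began, along the tool's axes at that moment; what a row does not reach only later rows make up. A row lasts 1/8 s, in which the tool goes at most 62.5 mm and 10.7 degrees, less where a joint would pass 70% of its speed; a pose out of reach is approached as far as the arm can. A call with a gripper value outside its range is refused whole. The fingers move at their own pace and stop on an object; "squeeze" is the grip in N (left out, the last holds). Time passes only in rows, so rows that repeat a pose let the fingers close, or fill a call up. It gives the time, the measured TCP pose, the force and the opening at its end, in the units of the state.
- r.get_state(): the state, without advancing time (a new reading comes with each control period).
- r.camera(name): name is "scene" or "top" or "wrist"; returns a dict with "color" (480x640x3 uint8, red, green, blue), "depth" (480x640 float32, m along the optical axis (not along the pixel's ray), 0 where there is no reading), "fx", "fy", "cx", "cy" (pixels), "extrinsics" (4x4, takes a point from camera to world coordinates). Camera axes: x right, y down, z forward; pixel columns grow to the right and rows downward; lengths in m; the calibration is good to about 2 mm. A picture is of the moment at which its call begins.
- r.job_done(): hands the job in, once; it reports no verdict.
Trained networks look in a picture, given as the dict that the camera call returned (one of the last four; its "shot" number tells which), for a name from the list of things; names that differ only in an ending like _2 or _b are one class to them, and where a whole thing is asked for, a point or a joint stands for the part that bears it (a point fixed in the world has none). Each returns a list of dicts, best first, with "score" (0 to 1); they miss things now and then, are a little off and sometimes report something else, mostly with a low value. They report only what shows in the picture. A call takes as long as a camera call. They do not tell look-alikes from the thing itself.
- r.masks_of(picture, label): "mask" (480x640 bool, what is visible of it) and "bbox" ([left, top, right, bottom] in pixels, round what is visible of it).
- r.place_of(picture, label): "xy" ([column, row] in pixels: a listed point, or the origin of a listed thing).
The state is a dict: "time_s": time; "q": joint angles; "qd": joint speeds; "effort": joint torques, N m; "tcp_pos": TCP position; "tcp_rot": TCP orientation; "contact_force": force on the tool from outside, world axes, zero at the start; "ft_torque": the same for the moment, N m; "gripper_width": opening from 0.0 (shut) to 1.0 (fully open).
Only numpy, scipy, OpenCV 4.12 (cv2) and the standard library are available. Lean on these libraries where they do the work, as an engineer would, in place of code of your own. Each camera call takes 0.05 s, during which the arm holds its last target.

### The job

Clamp the long thin pine offcut that lies on the near side of the batten in the blue drilling jig. First push the red lever of the sprung hold-down up over its centre so that it snaps fully open, then lay the offcut flat on the jig board, snug against the two side pins and the end pin, and finally push the lever back over its centre so that it snaps shut with its rubber foot holding the offcut. Do not disturb the tape roll, the red screwdriver or the short offcut just beyond the batten.

Things in the scene. Friction and masses are not known exactly. Their poses are not given: they have to be found in the camera images.
- jig: Drilling jig, fixed to the bench left or right in front of the robot, turned up to 0.25 rad: blue-painted board 60 (x) x 200 (y) x 12 mm. Origin: centre of its underside, on the bench. +y runs along the board towards the sprung lever, +x across it towards the two side pins (roughly away from the robot). A grey bracket, 30 mm wide, 52 mm high, holds the lever at the +y end.
- seat (a point): Where the offcut's centre must lie: 7.5 mm above the board's top, (+2.5, -25) mm from the jig's origin; axes as the jig's, the offcut's length along y. There its long side touches both side pins and its end touches the end pin; its other long side and end are open.
- side_pin (a point): Middle between the two steel side pins, at their height's middle (5 mm above the board's top). Each pin is 10 mm across and 10 mm tall; they stand 45 mm either way from here along the jig's y, so 80 mm are free between them for a finger. This point is 22.5 mm from the seat along jig +x.
- end_pin (a point): Middle of the steel end pin, 10 mm across and 10 mm tall on the board, 65 mm from the seat along jig +y.
- pivot (a point): Centre of the lever's hinge pin: 90 mm from the seat along jig +y, 40 mm above the bench. The hinge axis lies along the jig's x. The coil spring runs from a pin 22 mm below the pivot to a pin on the handle 35 mm from the pivot, 22 mm to the jig -x side of the lever; it and its pins stay within 28 mm of the lever and below 80 mm above the bench.
- red_grip (a point): Point on the axis of the lever's red handle sleeve, 80 mm from the pivot; moves with the lever in the jig's y-z plane. The sleeve is 19 mm across and covers 40 to 115 mm from the pivot. Shut, the handle leans 0.75 rad from upright over the board (towards jig -y); open, it leans 0.75 rad the other way, off the board's end.
- rubber_foot (a point): Centre of the lever's 16 mm round rubber foot, on a steel arm 55 mm from the pivot. Lever shut: the arm is level and the foot is over the board, 35 mm from the seat along jig +y. Lever open: the arm stands upright over the pivot, foot about 95 mm above the bench, clear of the seat.
- lever (a joint): Hold-down lever, rad: 0 shut on the empty board (the start), 1.5 fully open, about 0.09 shut on the offcut. A spring drives it to the nearer end; the dead point is 0.75, handle upright. Some 7 to 12 N across the red handle moves it off an end, less and less up to the dead point; once past that it snaps to the other end by itself in about a second. Foot force shut: about 10 N.
- block_centre (a point): Centre of the loose long thin pine offcut to be clamped: 35 mm wide (its x), 120 mm long (its y), 15 mm thick (its z), about 33 g. It lies flat on the bench, left or right, on the other side from the jig, its length within 0.5 rad of world y. Either end and either face may lead.
- tape_centre (a point): Centre of the roll of masking tape, 103 mm across, 26 mm high; bystander beyond the batten. The batten, 32 mm wide and 21 mm high, is fixed and lies from left to right across the bench, its near edge at about x = 0.53 to 0.56 m.
- screwdriver_centre (a point): Middle of the red-handled screwdriver, 195 mm long, 25 mm thick, lying; bystander beyond the batten.
- short_centre (a point): Centre of the short pine offcut, 50 x 60 x 22 mm; bystander beyond the batten.
Mind the look-alikes: they are no part of the job. What is shaped like the part that bears block_centre but purple is not meant.

How it is judged:
On the way, in this order (a step that is already met when the one before it is completed fails the run):
1. the lever has been pushed over its centre and rests fully open (above 1.4 rad) (value of joint lever above 1.4 rad), for 0.2 s.
2. the offcut lies on the board against the three pins (within 3.5 mm) while the lever is still open (x of block_centre in the frame of seat between -0.0035 and 0.003 m and y of block_centre in the frame of seat between -0.0035 and 0.003 m and z of block_centre in the frame of seat between -0.003 and 0.003 m and angle between the y axis of block_centre and the y axis of seat, either way round below 0.06 rad and value of joint lever above 1.4 rad), for 0.2 s.
At the end, for the whole second after the job is handed in: The offcut lies flat on the jig board, its centre within 3.5 mm of the seat along and across the board and within 3 mm in height, its length within 0.06 rad of the jig's, and the lever has snapped shut and is at rest with its foot on the offcut (joint between 0.04 and 0.15 rad) (x of block_centre in the frame of seat between -0.0035 and 0.003 m and y of block_centre in the frame of seat between -0.0035 and 0.003 m and z of block_centre in the frame of seat between -0.003 and 0.003 m and angle between the y axis of block_centre and the y axis of seat, either way round below 0.06 rad and value of joint lever between 0.04 and 0.15 rad and velocity of joint lever between -0.05 and 0.05 rad/s); the robot touches nothing.
It fails at once if the tape roll is moved by more than 20 mm (distance of tape_centre from where it was at the start of the episode above 0.02 m).
It fails at once if the red screwdriver is moved by more than 20 mm (distance of screwdriver_centre from where it was at the start of the episode above 0.02 m).
It fails at once if the short offcut is moved by more than 20 mm (distance of short_centre from where it was at the start of the episode above 0.02 m).
It also fails if it takes over 64 s, if anything falls off the work surface, if the arm or the gripper's body presses on something with over 40 N, if the wrist force passes 120 N, or if a joint passes its speed limit or range.

## Working session

There is one attempt and no reset: what is moved stays moved. The work goes in short steps, Python scripts to look and compute and a tool call to move; the robot and the scene stay as the last step left them, time stands still between calls to the robot, and variables do not carry over. Pictures are saved under pics/ and viewed, and the job is handed in when it is done.

Besides the shell and the picture viewer there is one more tool, called after "Emit:" by a JSON object that holds its "method" and its "body". carry_out: Moves the arm, as the interface text tells. Its arguments: {"type":"object","properties":{"rows":{"type":"array","items":{"type":"object","properties":{"tx":{"type":"number"},"ty":{"type":"number"},"tz":{"type":"number"},"ax":{"type":"number"},"ay":{"type":"number"},"az":{"type":"number"},"claw":{"type":"number"}}}},"squeeze":{"type":"number"}},"required":["rows"]}

```bash
ls; mkdir -p pics; python3 - <<'E'
from rig import r
import cv2,pickle
s=r.get_state();print(s['time_s'],s['tcp_pos'],s['tcp_rot'],r.grasp_offset,s['gripper_width'])
d={}
for n in ['top','scene']:
    p=r.camera(n);d[n]=p
    cv2.imwrite(f'pics/{n}0.png',p['color'][:,:,::-1])
    for l in ['jig','block_centre','side_pin','end_pin','pivot','red_grip','rubber_foot','seat','tape_centre']:
        o=r.place_of(p,l)
        print(n,l,[(round(q['score'],2),[round(float(v)) for v in q['xy']]) for q in o][:3])
pickle.dump(d,open('p0.pkl','wb'))
E
```

```text
pics
0.0 [0.17362489 0.62576827 0.20435608] [-0.42824437  0.56351088  0.42761401  0.5623242 ] 0.0188 0.9976260535690618
top jig [(0.93, [246, 297])]
top block_centre [(0.64, [388, 293])]
top side_pin [(0.62, [263, 288])]
top end_pin [(0.77, [232, 295])]
top pivot [(0.77, [215, 292]), (0.36, [257, 299])]
top red_grip [(0.81, [237, 291])]
top rubber_foot []
top seat [(0.68, [258, 297]), (0.61, [247, 296])]
top tape_centre [(0.28, [248, 295])]
scene jig []
scene block_centre [(0.84, [398, 351]), (0.79, [335, 316])]
scene side_pin [(0.92, [224, 274])]
scene end_pin [(0.89, [194, 263])]
scene pivot [(0.79, [186, 253])]
scene red_grip [(0.8, [199, 244]), (0.55, [190, 255])]
scene rubber_foot [(0.88, [202, 268])]
scene seat [(0.69, [215, 276])]
scene tape_centre [(0.61, [392, 252])]
```

View pics/top0.png

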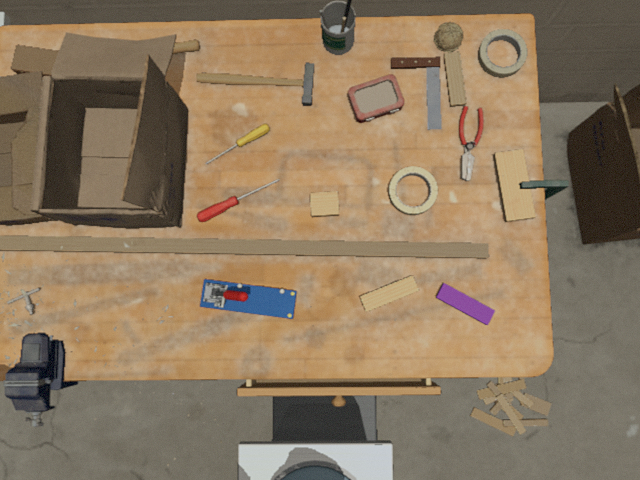

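View pics/scene0.png

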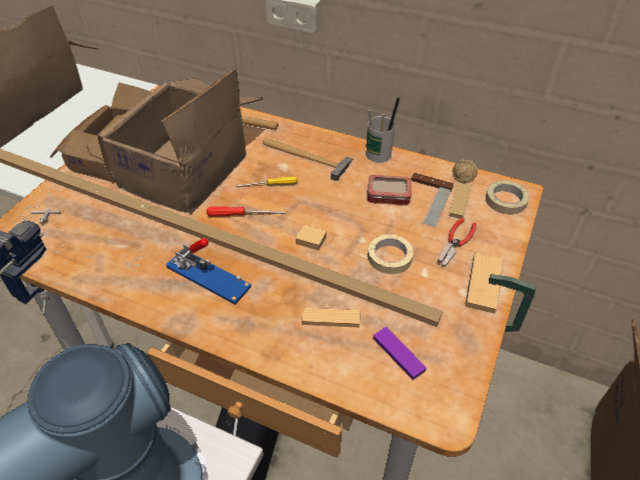

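```bash
cat > h.py <<'E'
import numpy as np,cv2
def ray(p,uv,z):
    E=np.array(p['extrinsics']);d=np.array([(uv[0]-p['cx'])/p['fx'],(uv[1]-p['cy'])/p['fy'],1.]);w=E[:3,:3]@d;o=E[:3,3]
    return o+w*(z-o[2])/w[2]
def cloud(p,mask=None):
    D=p['depth'];v,u=np.nonzero((D>0) if mask is None else (mask&(D>0)));z=D[v,u]
    c=np.stack([(u-p['cx'])/p['fx']*z,(v-p['cy'])/p['fy']*z,z],1);E=np.array(p['extrinsics'])
    return c@E[:3,:3].T+E[:3,3],u,v
def proj(p,w):
    E=np.linalg.inv(np.array(p['extrinsics']));c=E[:3,:3]@np.array(w)+E[:3,3]
    return np.array([c[0]/c[2]*p['fx']+p['cx'],c[1]/c[2]*p['fy']+p['cy']])
def rect(P):
    (c,s,a)=cv2.minAreaRect((P[:,:2]*1000).astype(np.float32));b=cv2.boxPoints((c,s,a))
    e=[b[1]-b[0],b[2]-b[1]];L=max(e,key=lambda q:np.hypot(*q));return np.array(c)/1000,sorted(s),np.arctan2(-L[0],L[1]) # angle of length from +y about z
E
python3 - <<'E'
import pickle,numpy as np,cv2
from h import *
d=pickle.load(open('p0.pkl','rb'))
zs={'jig':.0,'side_pin':.017,'end_pin':.017,'pivot':.04,'red_grip':.098,'block':.015}
for n in d:
    p=d[n];print(n,np.round(p['extrinsics'],3).tolist(),p['fx'])
    hsv=cv2.cvtColor(p['color'],cv2.COLOR_RGB2HSV)
    m=(hsv[...,0]>100)&(hsv[...,0]<125)&(hsv[...,1]>130)&(hsv[...,2]>60)
    k,lab,st,_=cv2.connectedComponentsWithStats(m.astype(np.uint8))
    for i in range(1,k):
        if st[i,4]>300:
            v,u=np.nonzero(lab==i);P=np.array([ray(p,(a,b),.012) for a,b in zip(u,v)]);print('blue',st[i],rect(P))
            C,_,_=cloud(p,lab==i);print(np.median(C,0))
t=d['top'];s=d['scene']
for l,a,b,z in [('jig',(246,297),None,0),('side',(263,288),(224,274),.017),('end',(232,295),(194,263),.017),('pivot',(215,292),(186,253),.04),('grip',(237,291),(199,244),.0985),('block',(388,293),(335,316),.0075)]:
    print(l,ray(t,a,z).round(3), ray(s,b,z).round(3) if b else '')
E
```

```text
top [[-0.01, -0.993, 0.121, 0.419], [-1.0, 0.013, 0.024, -0.049], [-0.026, -0.121, -0.992, 1.231], [0.0, 0.0, 0.0, 1.0]] 576.1506316711736
blue [ 201  280   95   38 1697] (array([0.44912872, 0.13883022]), [57.0443229675293, 196.76754760742188], np.float32(-0.1410189))
[0.44128218 0.11278461 0.01227   ]
scene [[0.42, -0.66, 0.623, -0.212], [-0.908, -0.298, 0.296, -0.428], [-0.01, -0.689, -0.724, 1.003], [0.0, 0.0, 0.0, 1.0]] 576.9555649037319
blue [ 167  260   83   44 1371] (array([0.44660565, 0.13590877]), [61.07686233520508, 200.45986938476562], np.float32(-0.13850386))
[0.43822033 0.11092152 0.01258174]
jig [0.452 0.145 0.   ] 
side [0.47  0.106 0.017] [0.461 0.101 0.017]
end [0.456 0.172 0.017] [0.461 0.18  0.017]
pivot [0.462 0.203 0.04 ] [0.463 0.199 0.04 ]
grip [0.462 0.147 0.099] [0.456 0.15  0.099]
block [ 0.457 -0.157  0.008] [ 0.464 -0.167  0.007]
```

```bash
cat >> h.py <<'E'
from scipy.spatial.transform import Rotation as Rn
def down(yaw,flip=1):  # jaw z axis along flip*jig x at yaw
    z=flip*np.array([np.cos(yaw),np.sin(yaw),0]);x=np.array([0,0,-1.]);return Rn.from_matrix(np.stack([x,np.cross(z,x),z],1))
def cmd(st,pos,R):
    R0=Rn.from_quat(st['tcp_rot']);t=R0.inv().apply(np.array(pos)-st['tcp_pos'])/.025;a=(R0.inv()*R).as_rotvec()/np.radians(6)
    print('t',t.round(2),'a',a.round(2))
class Jig:
    def __init__(s,o,yaw): s.o=np.array(o);s.yaw=yaw
    def w(s,x,y,z):
        c,n=np.cos(s.yaw),np.sin(s.yaw);return np.array([s.o[0]+c*x-n*y,s.o[1]+n*x+c*y,z])
    def inv(s,P):
        c,n=np.cos(s.yaw),np.sin(s.yaw);d=np.array(P)[:2]-s.o;return np.array([c*d[0]+n*d[1],-n*d[0]+c*d[1]])
J=Jig((.448,.1375),-.14)
E
python3 - <<'E'
from rig import r
from h import *
import pickle
s=r.get_state();print(Rn.from_quat(s['tcp_rot']).as_matrix().round(2),s['q'])
for f in (1,-1): cmd(s,J.w(0,-70,0)*0+np.append(J.w(0,-.06,0)[:2],.30),down(J.yaw,f))
d=pickle.load(open('p0.pkl','rb'))
for n,m in (('top',(360,270,420,315)),('scene',(290,300,370,330))):
    p=d[n];C,u,v=cloud(p);k=(u>m[0])&(u<m[2])&(v>m[1])&(v<m[3])&(C[:,2]>.008)&(C[:,2]<.03)
    C=C[k];print(len(C),rect(C))
    k,img=0,p['color']
E
```

```text
[[-0.   -0.96  0.27]
 [-0.    0.27  0.96]
 [-1.    0.   -0.  ]] [ 1.12590295e+00  2.45108735e-01  1.55779297e+00  4.61824435e-06
  1.33872268e+00 -1.74089171e-01]
t [ -3.78 -16.11 -18.29] a [13.75 -0.    0.  ]
t [ -3.78 -16.11 -18.29] a [-16.25  -0.    -0.  ]
954 (array([ 0.46664236, -0.15625035]), [54.47503662109375, 119.98979949951172], np.float32(-2.7740626))
885 (array([ 0.45517862, -0.16105122]), [41.98976516723633, 119.53065490722656], np.float32(-2.8061175))
```

Emit:
{"method": "carry_out", "body": {"rows": [{"tx":-1,"ty":-1.6,"tz":-1.5,"ax":1.5},{"tx":-2,"ty":-3.2,"tz":-3.3,"ax":3.2},{"tx":-3.5,"ty":-4.8,"tz":-5.2,"ax":4.9},{"tx":-3.8,"ty":-6.4,"tz":-7.1,"ax":6.5},{"tx":-3.8,"ty":-8.0,"tz":-9.0,"ax":8}]}}

```text
validation failed for argument at $.ro...
```

```bash
python3 - <<'E'
from rig import r
from h import *
s=r.get_state();print(s['time_s'],s['tcp_pos'],s['q'])
cmd(s,np.append(J.w(-.0,-.03,0)[:2],.30),down(J.yaw,1))
E
```

```text
1.0 [0.17386863 0.62632191 0.20545345] [ 1.12590295e+00  2.45108735e-01  1.55779297e+00  4.61824435e-06
  1.33872268e+00 -1.74089171e-01]
t [ -3.78 -15.95 -17.1 ] a [13.75 -0.    0.  ]
```

Emit:
{"method": "carry_out", "body": {"rows": [{"tx":-1,"ty":-1.6,"tz":-1.5,"ax":1.5,"ay":0,"az":0,"claw":0},{"tx":-2,"ty":-3.2,"tz":-3.3,"ax":3.2,"ay":0,"az":0,"claw":0},{"tx":-3.5,"ty":-4.8,"tz":-5.2,"ax":4.9,"ay":0,"az":0,"claw":0},{"tx":-3.8,"ty":-6.4,"tz":-7.1,"ax":6.5,"ay":0,"az":0,"claw":0},{"tx":-3.8,"ty":-8.0,"tz":-9.0,"ax":8,"ay":0,"az":0,"claw":0}]}}

```text
time_s: 1.62
tcp_pos: [0.3026, 0.365, 0.3018]
tcp_rot: [-0.16, 0.688, 0.161, 0.69]
contact_force: [1.0, -0.1, -0.1]
gripper_width: 0.998
```

```bash
python3 - <<'E'
from rig import r
from h import *
s=r.get_state();print(s['time_s'],s['tcp_pos'],s['q'])
cmd(s,np.append(J.w(-.0,-.03,0)[:2],.30),down(J.yaw,1))
E
```

```text
1.625 [0.30258166 0.3649746  0.30175677] [ 6.38891876e-01 -2.51662383e-01  1.87908551e+00 -1.62454079e-04
  1.51084563e+00  1.81095507e-01]
t [  0.07 -11.72   0.52] a [ 5.71  0.03 -0.01]
```

Emit:
{"method": "carry_out", "body": {"rows": [{"tx":0,"ty":-2.3,"tz":0,"ax":1.2,"ay":0,"az":0,"claw":1},{"tx":0,"ty":-4.7,"tz":0.1,"ax":2.4,"ay":0,"az":0,"claw":1},{"tx":0,"ty":-7.1,"tz":0.3,"ax":3.6,"ay":0,"az":0,"claw":1},{"tx":0,"ty":-9.5,"tz":0.5,"ax":4.7,"ay":0,"az":0,"claw":1},{"tx":0,"ty":-11.7,"tz":0.5,"ax":5.7,"ay":0,"az":0,"claw":1}]}}

```text
time_s: 2.25
tcp_pos: [0.4438, 0.1061, 0.302]
tcp_rot: [0.051, 0.704, -0.05, 0.707]
contact_force: [0.3, 0.3, 0.1]
gripper_width: 0.504
```

```bash
python3 - <<'E'
from rig import r
from h import *
import pickle
s=r.get_state();print(s['time_s'],s['tcp_pos'],s['gripper_width'])
p=r.camera('wrist');cv2.imwrite('pics/w1.png',p['color'][:,:,::-1])
pickle.dump(p,open('w1.pkl','wb'))
print(np.round(p['extrinsics'],3).tolist())
for l in ['jig','side_pin','end_pin','pivot','red_grip','rubber_foot','seat','block_centre']:
    print(l,[(round(q['score'],2),[round(float(v)) for v in q['xy']]) for q in r.place_of(p,l)][:2])
E
```

```text
2.25 [0.44384645 0.10612812 0.30198193] 0.5035471513684361
[[0.99, -0.138, -0.037, 0.455], [-0.143, -0.949, -0.281, 0.189], [0.004, 0.284, -0.959, 0.481], [0.0, 0.0, 0.0, 1.0]]
jig [(0.8, [319, 172])]
side_pin [(0.59, [335, 194])]
end_pin [(0.84, [321, 137]), (0.45, [319, 191])]
pivot [(0.79, [322, 118])]
red_grip [(0.96, [322, 175])]
rubber_foot []
seat [(0.8, [318, 192])]
block_centre [(0.78, [350, 466]), (0.62, [351, 377])]
```

View pics/w1.png

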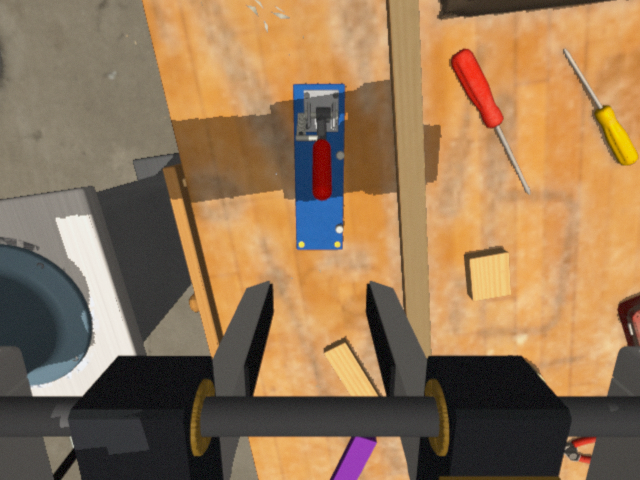

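```bash
python3 - <<'E'
from h import *
import pickle
p=pickle.load(open('w1.pkl','rb'))
hsv=cv2.cvtColor(p['color'],cv2.COLOR_RGB2HSV)
m=(hsv[...,0]>95)&(hsv[...,0]<130)&(hsv[...,1]>130)&(hsv[...,2]>40)
m[:, :280]=0;m[:,360:]=0
v,u=np.nonzero(m);P=np.array([ray(p,(a,b),.012) for a,b in zip(u,v)]);print(rect(P),len(u))
for uv in [(340,155.5),(339,229.5)]: w=ray(p,uv,.022);print(w.round(4),J.inv(w).round(4))
for uv,z in [((322,118),.04),((322,175),.0985)]: w=ray(p,uv,z);print(w.round(4),J.inv(w).round(4))
cv2.imwrite('pics/w1c.png',cv2.resize(p['color'][70:260,270:370,::-1],None,fx=3,fy=3,interpolation=cv2.INTER_CUBIC))
E
```

```text
(array([0.44879962, 0.13938376]), [58.05173110961914, 196.72158813476562], np.float32(-0.13861069)) 4542
[0.4764 0.1547 0.022 ] [0.0257 0.021 ]
[0.4636 0.0656 0.022 ] [ 0.0255 -0.0691]
[0.4611 0.1989 0.04  ] [0.0044 0.0626]
[0.4527 0.1441 0.0985] [0.0037 0.0072]
```

View pics/w1c.png

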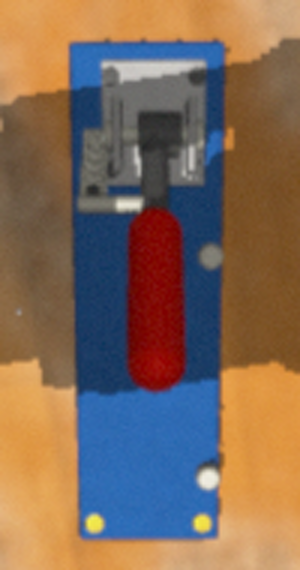

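```bash
sed -i 's/^J=.*/J=Jig((.4487,.1386),-.139)/' h.py; python3 - <<'E'
from rig import r
from h import *
s=r.get_state()
cmd(s,J.w(.0025,-.045,.099),down(J.yaw,1))
E
```

```text
t [ 8.11 -0.62  0.15] a [ 0.02  0.03 -0.02]
```

Emit:
{"method": "carry_out", "body": {"rows": [{"tx":0.5,"ty":-0.62,"tz":0.15,"ax":0,"ay":0,"az":0,"claw":1},{"tx":2.5,"ty":-0.62,"tz":0.15,"ax":0,"ay":0,"az":0,"claw":1},{"tx":4.5,"ty":-0.62,"tz":0.15,"ax":0,"ay":0,"az":0,"claw":1},{"tx":6.5,"ty":-0.62,"tz":0.15,"ax":0,"ay":0,"az":0,"claw":1},{"tx":8.1,"ty":-0.62,"tz":0.15,"ax":0,"ay":0,"az":0,"claw":1}]}}

```text
time_s: 3.32
tcp_pos: [0.4433, 0.0935, 0.0964]
tcp_rot: [0.049, 0.705, -0.047, 0.706]
contact_force: [0.1, 0.6, 0.2]
gripper_width: 0.004
```

```bash
python3 - <<'E'
from rig import r
from h import *
s=r.get_state();print(s['tcp_pos'],s['gripper_width'],s['contact_force'])
for y,z in [(-.0113,.0994),(.0132,.119),(.03,.126),(.0475,.13),(.061,.13),(.068,.13)]:
    cmd(s,J.w(.0025,y,z),down(J.yaw,1))
p=r.camera('scene');cv2.imwrite('pics/s1.png',cv2.resize(p['color'][200:330,120:300,::-1],None,fx=4,fy=4))
E
```

```text
[0.44334564 0.0934614  0.09642663] 0.0035853182166428713 [0.13523696 0.58284089 0.17548531]
t [-0.12  1.37  0.07] a [ 0.03  0.   -0.02]
t [-0.9   2.35  0.07] a [ 0.03  0.   -0.02]
t [-1.18  3.02  0.07] a [ 0.03  0.   -0.02]
t [-1.34  3.72  0.07] a [ 0.03  0.   -0.02]
t [-1.33  4.26  0.08] a [ 0.03  0.   -0.02]
t [-1.33  4.54  0.08] a [ 0.03  0.   -0.02]
```

View pics/s1.png

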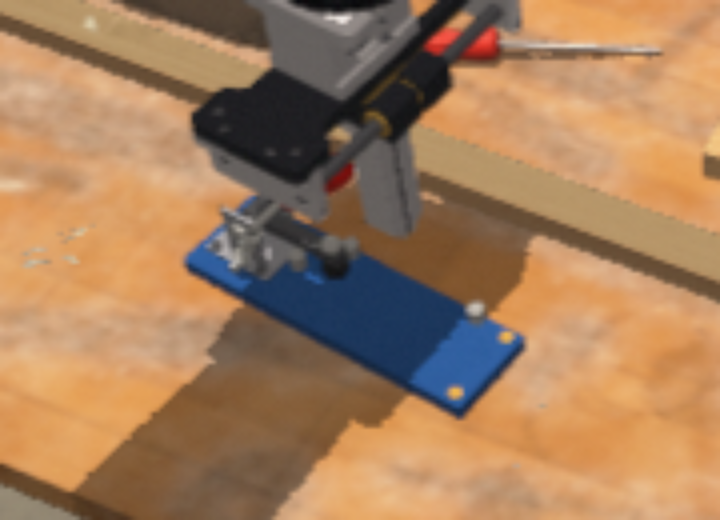

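Emit:
{"method": "carry_out", "body": {"rows": [{"tx":-0.1,"ty":1.0,"tz":0.07,"ax":0,"ay":0,"az":0,"claw":1},{"tx":-0.2,"ty":1.4,"tz":0.07,"ax":0,"ay":0,"az":0,"claw":1},{"tx":-0.5,"ty":1.8,"tz":0.07,"ax":0,"ay":0,"az":0,"claw":1},{"tx":-0.8,"ty":2.2,"tz":0.07,"ax":0,"ay":0,"az":0,"claw":1},{"tx":-1.0,"ty":2.6,"tz":0.07,"ax":0,"ay":0,"az":0,"claw":1}]}}

```text
time_s: 4.0
tcp_pos: [0.4497, 0.1575, 0.1169]
tcp_rot: [0.048, 0.709, -0.048, 0.702]
contact_force: [-1.1, -3.3, -1.0]
gripper_width: 0.002
```

```bash
python3 - <<'E'
from rig import r
from h import *
s=r.get_state();print(s['tcp_pos'],J.inv(s['tcp_pos']),s['gripper_width'],s['contact_force'])
for y,z in [(.03,.126),(.0475,.13),(.061,.13),(.068,.13)]:
    cmd(s,J.w(.0025,y,z),down(J.yaw,1))
p=r.camera('scene');cv2.imwrite('pics/s2.png',cv2.resize(p['color'][200:330,120:300,::-1],None,fx=4,fy=4))
E
```

```text
[0.44970597 0.1574941  0.11685298] [-0.00162157  0.01885125] 0.002309419004943221 [-1.11464683 -3.34676333 -0.99597899]
t [-0.37  0.45  0.16] a [ 0.03 -0.1   0.  ]
t [-0.53  1.15  0.16] a [ 0.03 -0.1   0.  ]
t [-0.53  1.69  0.16] a [ 0.03 -0.1   0.  ]
t [-0.53  1.97  0.17] a [ 0.03 -0.1   0.  ]
```

View pics/s2.png

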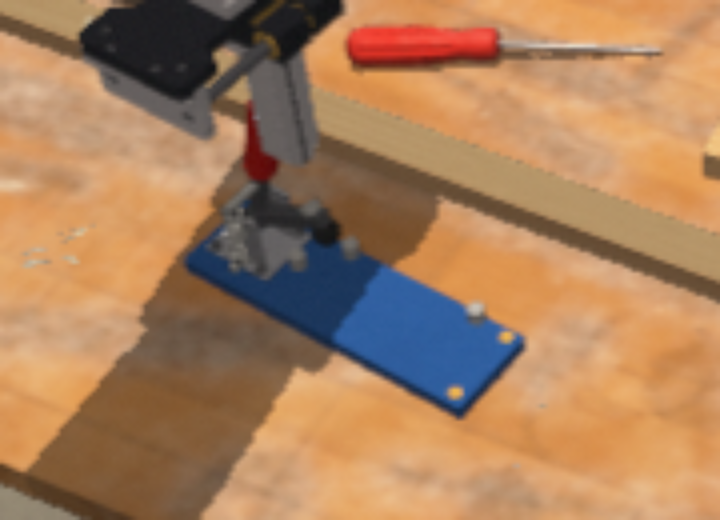

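Emit:
{"method": "carry_out", "body": {"rows": [{"tx":-0.3,"ty":0.5,"tz":0.15,"ax":0,"ay":0,"az":0,"claw":1},{"tx":-0.5,"ty":1.0,"tz":0.15,"ax":0,"ay":0,"az":0,"claw":1},{"tx":-0.6,"ty":1.4,"tz":0.15,"ax":0,"ay":0,"az":0,"claw":1},{"tx":-0.6,"ty":1.7,"tz":0.15,"ax":0,"ay":0,"az":0,"claw":1},{"tx":-0.6,"ty":2.0,"tz":0.15,"ax":0,"ay":0,"az":0,"claw":1}]}}

```text
time_s: 4.68
tcp_pos: [0.4612, 0.2083, 0.1327]
tcp_rot: [0.049, 0.708, -0.047, 0.703]
contact_force: [-0.2, -0.4, 0.2]
gripper_width: 0.008
```

```bash
python3 - <<'E'
from rig import r
from h import *
s=r.get_state();print(s['tcp_pos'],J.inv(s['tcp_pos']),s['gripper_width'],s['contact_force'])
p=r.camera('scene');cv2.imwrite('pics/s3.png',cv2.resize(p['color'][200:330,120:300,::-1],None,fx=4,fy=4))
E
```

```text
[0.46122136 0.20834491 0.13272733] [0.00273724 0.07080709] 0.008458994968102394 [-0.18358709 -0.38107238  0.19527291]
```

View pics/s3.png

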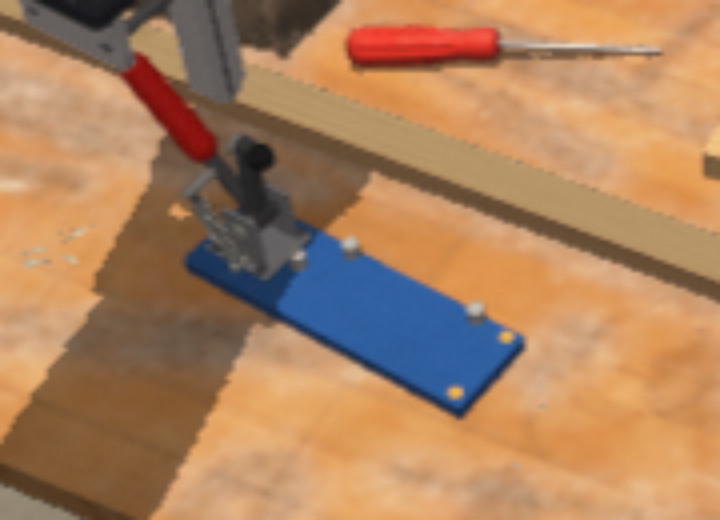

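```bash
python3 - <<'E'
from rig import r
from h import *
s=r.get_state()
cmd(s,J.w(.0025,.068,.2),down(J.yaw,1))
cmd(s,(.47,-.19,.25),down(.35,1))
E
```

```text
t [-2.69 -0.12 -0.03] a [ 0.04 -0.08 -0.02]
t [ -4.75 -15.75   2.46] a [-4.63 -0.07 -0.04]
```

Emit:
{"method": "carry_out", "body": {"rows": [{"tx":-2.2,"ty":-0.5,"tz":0,"ax":0,"ay":0,"az":0,"claw":0},{"tx":-4,"ty":-2.2,"tz":0.3,"ax":-0.5,"ay":0,"az":0,"claw":0},{"tx":-4.7,"ty":-4.5,"tz":0.7,"ax":-1.2,"ay":0,"az":0,"claw":0},{"tx":-4.7,"ty":-7,"tz":1.1,"ax":-2,"ay":0,"az":0,"claw":0},{"tx":-4.7,"ty":-9.4,"tz":1.5,"ax":-2.8,"ay":0,"az":0,"claw":0}]}}

```text
time_s: 5.35
tcp_pos: [0.4676, -0.0313, 0.2499]
tcp_rot: [-0.056, 0.707, 0.058, 0.703]
contact_force: [1.4, -0.5, -0.2]
gripper_width: 0.503
```

```bash
python3 - <<'E'
from rig import r
from h import *
s=r.get_state()
cmd(s,(.47,-.19,.25),down(.35,1))
E
```

```text
t [-0.02 -6.28 -0.92] a [-1.8  -0.05 -0.04]
```

Emit:
{"method": "carry_out", "body": {"rows": [{"tx":0,"ty":-2.2,"tz":-0.3,"ax":-0.6,"ay":0,"az":0,"claw":0},{"tx":0,"ty":-4.5,"tz":-0.6,"ax":-1.2,"ay":0,"az":0,"claw":0},{"tx":0,"ty":-6.0,"tz":-0.9,"ax":-1.8,"ay":0,"az":0,"claw":0},{"tx":0,"ty":-6.3,"tz":-0.9,"ax":-1.8,"ay":0,"az":0,"claw":0},{"tx":0,"ty":-6.3,"tz":-0.9,"ax":-1.8,"ay":0,"az":0,"claw":0}]}}

```text
time_s: 5.98
tcp_pos: [0.4707, -0.1899, 0.2491]
tcp_rot: [-0.121, 0.698, 0.124, 0.694]
contact_force: [-0.2, 0.8, -0.0]
gripper_width: 0.995
```

```bash
python3 - <<'E'
from rig import r
from h import *
import pickle
s=r.get_state();print(s['time_s'],s['tcp_pos'],s['gripper_width'])
p=r.camera('wrist');cv2.imwrite('pics/w2.png',p['color'][:,:,::-1])
for l in ['block_centre']:
    for q in r.place_of(p,l)[:3]: print(q, ray(p,q['xy'],.0075))
    for q in r.masks_of(p,l)[:3]:
        v,u=np.nonzero(q['mask']);print(q['score'],q['bbox'],p['color'][q['mask']].mean(0))
        P=np.array([ray(p,(a,b),.015) for a,b in zip(u,v)]);print(rect(P),P.mean(0))
E
```

```text
5.975 [ 0.47065418 -0.18993192  0.24914208] 0.9946375492490862
{'xy': [254.0, 292.3], 'score': 0.67} [ 0.43164731 -0.3149501   0.0075    ]
{'xy': [315.2, 173.3], 'score': 0.58} [ 0.45275767 -0.15704401  0.0075    ]
0.77 [302.0, 120.2, 334.6, 231.3] [132.34855702 100.83104511  61.03138134]
(array([ 0.45680557, -0.15972299]), [34.88245391845703, 119.27561950683594], np.float32(-2.7721376)) [ 0.45577021 -0.15722835  0.015     ]
0.74 [221.9, 254.4, 301.7, 333.5] [124.99883041  53.80350877 144.98869396]
(array([ 0.43347903, -0.3148941 ]), [37.163700103759766, 120.97388458251953], np.float32(-0.5184216)) [ 0.43835298 -0.30845923  0.015     ]
```

View pics/w2.png

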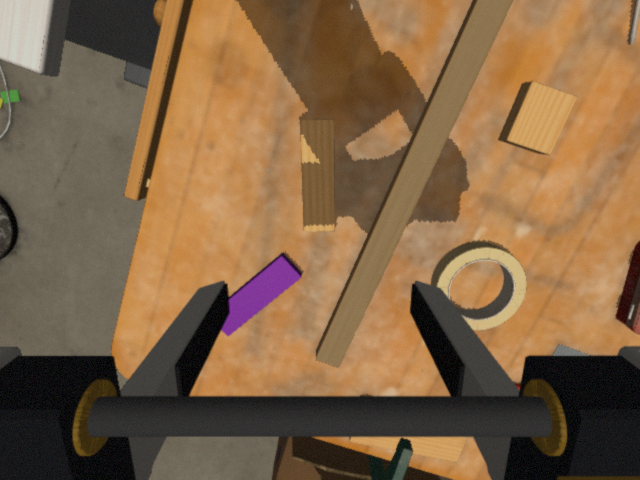

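```bash
python3 - <<'E'
from rig import r
from h import *
s=r.get_state()
cmd(s,(.4568,-.1597,.12),down(.3695,1))
cmd(s,(.4568,-.1597,.005),down(.3695,1))
E
```

```text
t [ 5.18  1.27 -0.1 ] a [-0.18 -0.04 -0.05]
t [ 9.78  1.24 -0.08] a [-0.18 -0.04 -0.05]
```

Emit:
{"method": "carry_out", "body": {"rows": [{"tx":1.5,"ty":1.2,"tz":-0.1,"ax":-0.18,"ay":-0.04,"az":-0.05,"claw":0.3},{"tx":3.5,"ty":1.25,"tz":-0.1,"ax":-0.18,"ay":-0.04,"az":-0.05,"claw":0.3},{"tx":5.5,"ty":1.25,"tz":-0.1,"ax":-0.18,"ay":-0.04,"az":-0.05,"claw":0.3},{"tx":7.0,"ty":1.25,"tz":-0.1,"ax":-0.18,"ay":-0.04,"az":-0.05,"claw":0.3},{"tx":7.8,"ty":1.25,"tz":-0.1,"ax":-0.18,"ay":-0.04,"az":-0.05,"claw":0.3}]}}

```text
time_s: 6.75
tcp_pos: [0.4555, -0.1579, 0.0524]
tcp_rot: [-0.13, 0.696, 0.131, 0.694]
contact_force: [-0.6, -0.1, 0.1]
gripper_width: 0.7
```

```bash
python3 - <<'E'
from rig import r
from h import *
s=r.get_state();print(s['gripper_width'],s['tcp_pos'])
cmd(s,(.4568,-.1597,.005),down(.3695,1))
E
```

```text
0.6996805083598612 [ 0.45546009 -0.15791818  0.05244938]
t [ 1.9  -0.09  0.03] a [ 0.02 -0.02 -0.02]
```

Emit:
{"method": "carry_out", "body": {"rows": [{"tx":1.0,"ty":-0.1,"tz":0.03,"ax":0,"ay":0,"az":0,"claw":0.3},{"tx":1.7,"ty":-0.1,"tz":0.03,"ax":0,"ay":0,"az":0,"claw":0.3},{"tx":1.9,"ty":-0.1,"tz":0.03,"ax":0,"ay":0,"az":0,"claw":0.3},{"tx":1.9,"ty":-0.1,"tz":0.03,"ax":0,"ay":0,"az":0,"claw":0.8},{"tx":1.9,"ty":-0.1,"tz":0.03,"ax":0,"ay":0,"az":0,"claw":0.8}], "squeeze": 20}}

```text
time_s: 7.38
tcp_pos: [0.4576, -0.1603, 0.0059]
tcp_rot: [-0.13, 0.695, 0.131, 0.695]
contact_force: [-0.2, -0.5, -0.2]
gripper_width: 0.52
```

Emit:
{"method": "carry_out", "body": {"rows": [{"tx":0,"ty":0,"tz":0,"ax":0,"ay":0,"az":0,"claw":0.8},{"tx":0,"ty":0,"tz":0,"ax":0,"ay":0,"az":0,"claw":0.8},{"tx":0,"ty":0,"tz":0,"ax":0,"ay":0,"az":0,"claw":0.8},{"tx":-0.5,"ty":0,"tz":0,"ax":0,"ay":0,"az":0,"claw":0.8},{"tx":-2,"ty":0,"tz":0,"ax":0,"ay":0,"az":0,"claw":0.8}]}}

```text
time_s: 8.0
tcp_pos: [0.4559, -0.1592, 0.055]
tcp_rot: [-0.129, 0.697, 0.132, 0.693]
contact_force: [0.9, 0.5, -0.1]
gripper_width: 0.367
```

```bash
python3 - <<'E'
from rig import r
from h import *
s=r.get_state();print(s['gripper_width'],s['gripper_width']*94,s['tcp_pos'],s['contact_force'])
p=r.camera('wrist');cv2.imwrite('pics/w3.png',p['color'][:,:,::-1])
cmd(s,J.w(-.002,-.03,.10),down(J.yaw,1))
cmd(s,J.w(-.001,-.03,.05),down(J.yaw,1))
E
```

```text
0.36729677961666324 34.525897283966344 [ 0.45594645 -0.15924387  0.05499196] [ 0.87049955  0.49549422 -0.05911261]
t [-1.76 10.21  3.39] a [ 4.87 -0.05 -0.04]
t [ 0.24 10.18  3.43] a [ 4.87 -0.05 -0.04]
```

View pics/w3.png

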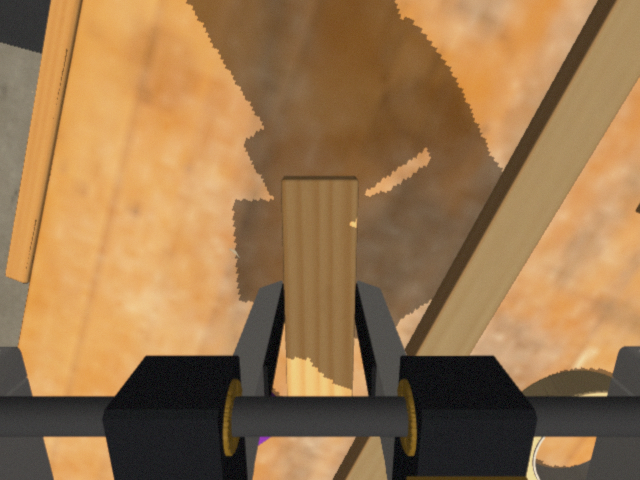

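```bash
python3 - <<'E'
from rig import r
from h import *
import pickle
s=r.get_state()
p=r.camera('wrist')
R=Rn.from_quat(s['tcp_rot'])
for uv in [(283,179),(357,179),(284,300)]:
    w=ray(p,uv,.055-.005+.015);print(uv,(R.inv().apply(w-s['tcp_pos'])*1000).round(1))
E
```

```text
(283, 179) [ -4.2  61.3 -16.6]
(357, 179) [-4.2 61.3 17.2]
(284, 300) [ -4.    0.8 -17.8]
```

Emit:
{"method": "carry_out", "body": {"rows": [{"tx":-1.8,"ty":1.8,"tz":0.5,"ax":0.8,"ay":0,"az":0,"claw":0.8},{"tx":-1.8,"ty":3.8,"tz":1.2,"ax":1.8,"ay":0,"az":0,"claw":0.8},{"tx":-1.8,"ty":6.0,"tz":2.0,"ax":3.0,"ay":0,"az":0,"claw":0.8},{"tx":-1.8,"ty":8.1,"tz":2.7,"ax":4.0,"ay":0,"az":0,"claw":0.8},{"tx":-1.8,"ty":10.0,"tz":3.4,"ax":4.87,"ay":0,"az":0,"claw":0.8}]}}

```text
time_s: 8.72
tcp_pos: [0.4476, 0.1039, 0.1035]
tcp_rot: [0.049, 0.704, -0.051, 0.707]
contact_force: [0.7, 0.0, 0.5]
gripper_width: 0.369
```

```bash
python3 - <<'E'
from rig import r
from h import *
import pickle
s=r.get_state();print(s['tcp_pos'],J.inv(s['tcp_pos']),s['gripper_width'])
p=r.camera('wrist');cv2.imwrite('pics/w4.png',p['color'][:,:,::-1])
p2=r.camera('top');cv2.imwrite('pics/t4.png',cv2.resize(p2['color'][240:340,180:320,::-1],None,fx=4,fy=4))
pickle.dump(p,open('w4.pkl','wb'))
cmd(s,J.w(-.0005,-.029,.045),down(J.yaw,1))
cmd(s,J.w(-.0005,-.029,.02),down(J.yaw,1))
E
```

```text
[0.44762196 0.10390418 0.10351428] [ 0.00373956 -0.03451055] 0.3692093769269828
t [ 2.34  0.23 -0.18] a [-0.02  0.05  0.03]
t [ 3.34  0.23 -0.19] a [-0.02  0.05  0.03]
```

View pics/w4.png

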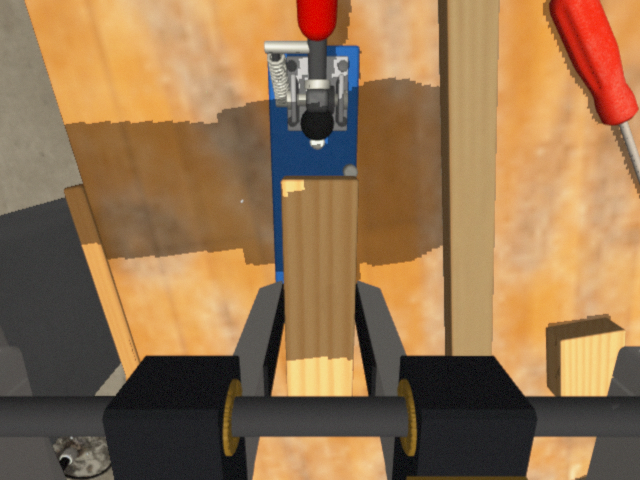

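Emit:
{"method": "carry_out", "body": {"rows": [{"tx":0.8,"ty":0.2,"tz":-0.18,"ax":0,"ay":0.05,"az":0.03,"claw":0.8},{"tx":1.8,"ty":0.2,"tz":-0.18,"ax":0,"ay":0.05,"az":0.03,"claw":0.8},{"tx":2.4,"ty":0.2,"tz":-0.18,"ax":0,"ay":0.05,"az":0.03,"claw":0.8},{"tx":2.6,"ty":0.2,"tz":-0.18,"ax":0,"ay":0.05,"az":0.03,"claw":0.8},{"tx":2.6,"ty":0.2,"tz":-0.18,"ax":0,"ay":0.05,"az":0.03,"claw":0.8}]}}

```text
time_s: 9.45
tcp_pos: [0.4439, 0.1107, 0.0384]
tcp_rot: [0.048, 0.706, -0.047, 0.705]
contact_force: [-1.0, -0.1, -0.6]
gripper_width: 0.367
```

```bash
python3 - <<'E'
from rig import r
from h import *
import pickle
s=r.get_state();print(s['tcp_pos'],J.inv(s['tcp_pos']),s['contact_force'])
p=r.camera('wrist');cv2.imwrite('pics/w5.png',cv2.resize(p['color'][0:330,220:420,::-1],None,fx=1.8,fy=1.8))
for l in ['seat','side_pin','end_pin','pivot']:
    for q in r.place_of(p,l)[:1]:print(l,q,J.inv(ray(p,q['xy'],dict(seat=.0195,pivot=.04).get(l,.017))))
cmd(s,J.w(-.0005,-.029,.0175),down(J.yaw,1))
E
```

```text
[0.4438679  0.11068649 0.03835224] [-0.000918   -0.02831378] [-0.99450476 -0.06125824 -0.55056378]
side_pin {'xy': [364.6, 277.8], 'score': 0.87} [ 0.02448989 -0.02573457]
end_pin {'xy': [328.0, 160.0], 'score': 0.77} [0.00308032 0.03941049]
pivot {'xy': [365.4, 275.1], 'score': 0.49} [ 0.02187374 -0.01499068]
t [ 0.83 -0.03  0.02] a [ 0.05 -0.01 -0.01]
```

View pics/w5.png

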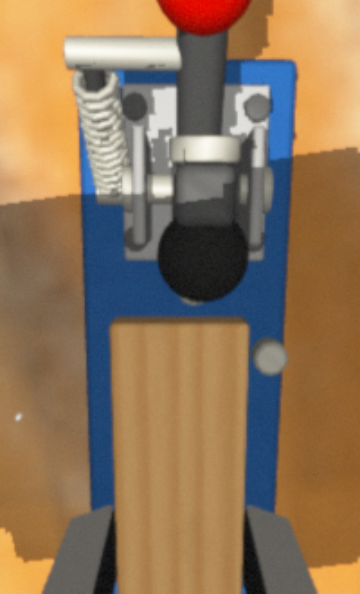

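Emit:
{"method": "carry_out", "body": {"rows": [{"tx":0.3,"ty":0,"tz":0,"ax":0,"ay":0,"az":0,"claw":0.8},{"tx":0.6,"ty":0,"tz":0,"ax":0,"ay":0,"az":0,"claw":0.8},{"tx":0.8,"ty":0,"tz":0,"ax":0,"ay":0,"az":0,"claw":0.8},{"tx":0.85,"ty":0,"tz":0,"ax":0,"ay":0,"az":0,"claw":0.8},{"tx":0.87,"ty":0,"tz":0,"ax":0,"ay":0,"az":0,"claw":0.8}]}}

```text
time_s: 10.32
tcp_pos: [0.4438, 0.111, 0.0181]
tcp_rot: [0.047, 0.706, -0.047, 0.705]
contact_force: [-8.8, -0.2, 18.8]
gripper_width: 0.375
```

```bash
python3 - <<'E'
from rig import r
from h import *
s=r.get_state();print(s['tcp_pos'],J.inv(s['tcp_pos']),s['contact_force'])
cmd(s,J.w(.0025,-.025,.017),down(J.yaw,1))
E
```

```text
[0.44380766 0.11103519 0.01805793] [-0.00102598 -0.0279768 ] [-8.76133631 -0.16798618 18.7793264 ]
t [0.04 0.12 0.14] a [ 0.06 -0.03 -0.  ]
```

Emit:
{"method": "carry_out", "body": {"rows": [{"tx":-0.05,"ty":0,"tz":0,"ax":0,"ay":0,"az":0,"claw":0.8},{"tx":-0.05,"ty":0,"tz":0,"ax":0,"ay":0,"az":0,"claw":0.8},{"tx":-0.05,"ty":0,"tz":0,"ax":0,"ay":0,"az":0,"claw":0.8},{"tx":-0.05,"ty":0,"tz":0,"ax":0,"ay":0,"az":0,"claw":0.8},{"tx":-0.05,"ty":0,"tz":0,"ax":0,"ay":0,"az":0,"claw":0.8}]}}

```text
time_s: 10.95
tcp_pos: [0.4437, 0.111, 0.0192]
tcp_rot: [0.047, 0.707, -0.047, 0.705]
contact_force: [0.4, -0.1, -1.4]
gripper_width: 0.37
```

```bash
python3 - <<'E'
from rig import r
from h import *
s=r.get_state();print(s['tcp_pos'],J.inv(s['tcp_pos']),s['contact_force'],s['gripper_width'])
p=r.camera('wrist');cv2.imwrite('pics/w6.png',cv2.resize(p['color'][0:330,220:420,::-1],None,fx=1.8,fy=1.8))
for uv,z in []: pass
p=r.camera('scene');cv2.imwrite('pics/s6.png',cv2.resize(p['color'][220:320,150:290,::-1],None,fx=5,fy=5))
cmd(s,J.w(.0025,-.025,.0185),down(J.yaw,1))
E
```

```text
[0.44371657 0.11101733 0.01918896] [-0.00111371 -0.02800711] [ 0.37361034 -0.1094106  -1.40243414] 0.3703833341465192
t [0.03 0.12 0.15] a [ 0.06 -0.03 -0.  ]
```

View pics/w6.png

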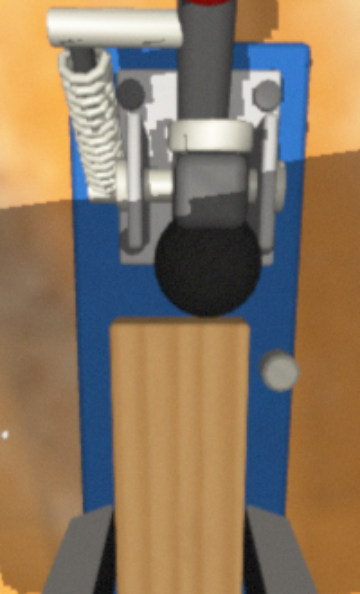

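View pics/s6.png

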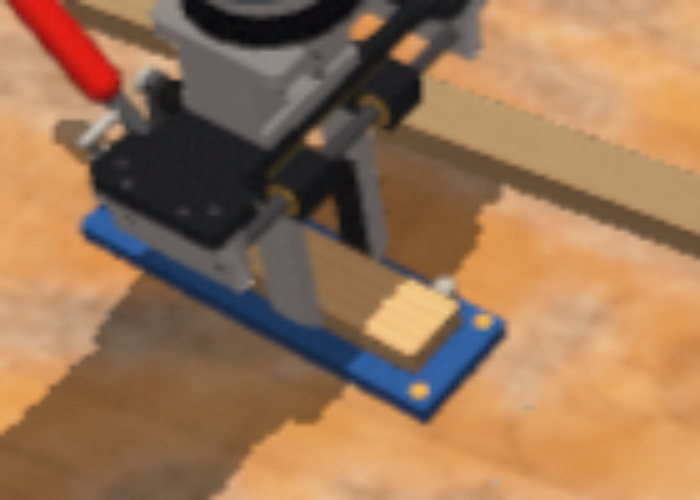

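Emit:
{"method": "carry_out", "body": {"rows": [{"tx":0,"ty":0,"tz":0.08,"ax":0.06,"ay":0,"az":0,"claw":0.8},{"tx":0,"ty":0,"tz":0.13,"ax":0.06,"ay":0,"az":0,"claw":0.8},{"tx":0,"ty":0.05,"tz":0.16,"ax":0.06,"ay":0,"az":0,"claw":0.8},{"tx":0,"ty":0.1,"tz":0.16,"ax":0.06,"ay":0,"az":0,"claw":0.8},{"tx":0,"ty":0.13,"tz":0.16,"ax":0.06,"ay":0,"az":0,"claw":0.8}]}}

```text
time_s: 11.68
tcp_pos: [0.4481, 0.1125, 0.0192]
tcp_rot: [0.048, 0.707, -0.05, 0.704]
contact_force: [-1.1, -9.0, 1.9]
gripper_width: 0.369
```

```bash
python3 - <<'E'
from rig import r
from h import *
s=r.get_state();print(s['tcp_pos'],J.inv(s['tcp_pos']),s['contact_force'],s['ft_torque'],s['gripper_width'])
E
```

```text
[0.44806014 0.1124829  0.01922442] [ 0.00298491 -0.02595385] [-1.11051834 -9.02187739  1.86205377] [-1.83232337  0.30277571 -0.06334358] 0.3692812399333436
```

Emit:
{"method": "carry_out", "body": {"rows": [{"tx":0,"ty":-0.02,"tz":0.03,"ax":0,"ay":0,"az":0,"claw":0.8},{"tx":0,"ty":-0.02,"tz":0.05,"ax":0,"ay":0,"az":0,"claw":0.8},{"tx":0,"ty":-0.02,"tz":0.06,"ax":0,"ay":0,"az":0,"claw":0.8},{"tx":0,"ty":-0.02,"tz":0.06,"ax":0,"ay":0,"az":0,"claw":0.8},{"tx":0,"ty":-0.02,"tz":0.06,"ax":0,"ay":0,"az":0,"claw":0.8}]}}

```text
time_s: 12.3
tcp_pos: [0.4482, 0.112, 0.0188]
tcp_rot: [0.048, 0.708, -0.05, 0.703]
contact_force: [-4.9, 0.1, 1.7]
gripper_width: 0.368
```

```bash
python3 - <<'E'
from rig import r
from h import *
s=r.get_state();print(s['tcp_pos'],J.inv(s['tcp_pos']),s['contact_force'],s['ft_torque'],s['gripper_width'])
p=r.camera('wrist');cv2.imwrite('pics/w7.png',cv2.resize(p['color'][0:330,220:420,::-1],None,fx=1.8,fy=1.8))
E
```

```text
[0.44818106 0.11201746 0.01876579] [ 0.00316916 -0.02639806] [-4.88204156  0.10252386  1.67556159] [-0.09878853  1.05047319  0.0069563 ] 0.3684664147309096
```

View pics/w7.png

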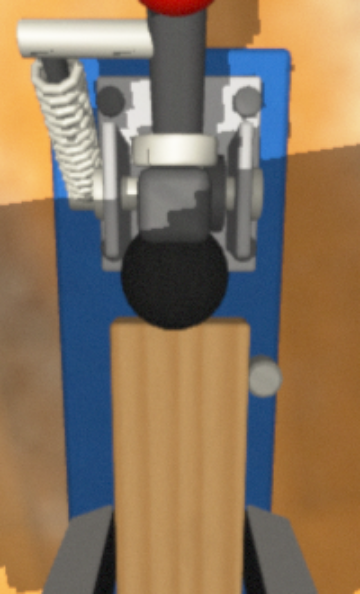

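Emit:
{"method": "carry_out", "body": {"rows": [{"tx":0.02,"ty":0.03,"tz":0.0,"ax":0,"ay":0,"az":0,"claw":0.8},{"tx":0.02,"ty":0.03,"tz":0,"ax":0,"ay":0,"az":0,"claw":0.8},{"tx":0.02,"ty":0.03,"tz":0,"ax":0,"ay":0,"az":0,"claw":0.6},{"tx":0.02,"ty":0.03,"tz":0,"ax":0,"ay":0,"az":0,"claw":0.5},{"tx":0.02,"ty":0.03,"tz":0,"ax":0,"ay":0,"az":0,"claw":0.5}]}}

```text
time_s: 12.98
tcp_pos: [0.4489, 0.1129, 0.0185]
tcp_rot: [0.048, 0.707, -0.049, 0.704]
contact_force: [0.1, -0.8, 0.3]
gripper_width: 0.496
```

```bash
python3 - <<'E'
from rig import r
from h import *
s=r.get_state();print(s['tcp_pos'],J.inv(s['tcp_pos']),s['contact_force'],s['gripper_width'])
p=r.camera('wrist');cv2.imwrite('pics/w8.png',cv2.resize(p['color'][0:330,220:420,::-1],None,fx=1.8,fy=1.8))
E
```

```text
[0.44885029 0.11287795 0.0185091 ] [ 0.0037127  -0.02545314] [ 0.12211264 -0.77845717  0.30472494] 0.4955698505969155
```

View pics/w8.png

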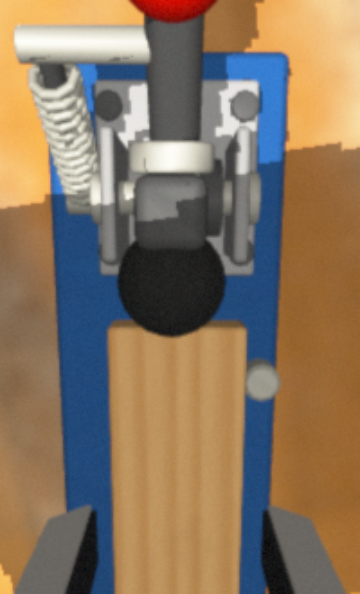

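Emit:
{"method": "carry_out", "body": {"rows": [{"tx":-0.6,"ty":0,"tz":0,"ax":0,"ay":0,"az":0,"claw":0.45},{"tx":-2,"ty":0,"tz":0,"ax":0,"ay":0,"az":0,"claw":0.45},{"tx":-4,"ty":-0.4,"tz":0,"ax":0,"ay":0,"az":0,"claw":0.45},{"tx":-6,"ty":-1,"tz":0,"ax":0,"ay":0,"az":0,"claw":0.45},{"tx":-7.5,"ty":-1.5,"tz":0,"ax":0,"ay":0,"az":0,"claw":0.45}]}}

```text
time_s: 13.65
tcp_pos: [0.4452, 0.0757, 0.2097]
tcp_rot: [0.048, 0.706, -0.049, 0.705]
contact_force: [0.6, -1.0, -0.5]
gripper_width: 0.551
```

```bash
python3 - <<'E'
from rig import r
from h import *
import pickle
s=r.get_state();print(s['tcp_pos'],J.inv(s['tcp_pos']))
p=r.camera('wrist');cv2.imwrite('pics/w9.png',cv2.resize(p['color'][0:300,230:410,::-1],None,fx=2,fy=2))
pickle.dump(p,open('w9.pkl','wb'))
for q in r.masks_of(p,'block_centre')[:2]:
    v,u=np.nonzero(q['mask']);P=np.array([ray(p,(a,b),.027) for a,b in zip(u,v)])
    c,sz,a=rect(P);print(q['score'],q['bbox'],c,J.inv(c),sz,a-J.yaw)
for l in ['seat','side_pin','end_pin']:
    for q in r.place_of(p,l)[:1]:print(l,q,J.inv(ray(p,q['xy'],dict(seat=.0195,pivot=.04).get(l,.017))))
E
```

```text
[0.44517379 0.07571853 0.20971039] [ 0.0052202  -0.06276354]
0.83 [299.1, 108.8, 338.2, 240.9] [0.44835022 0.11368622] [ 0.00310547 -0.02472195] [34.88410186767578, 118.83712005615234] -0.001423642
0.66 [349.8, 468.7, 381.4, 477.9] [ 0.45713223 -0.24601839] [ 0.06164087 -0.37974045] [20.098756790161133, 40.22428512573242] -1.5688219
side_pin {'xy': [339.5, 173.9], 'score': 0.72} [ 0.02443194 -0.02249206]
end_pin {'xy': [317.7, 105.9], 'score': 0.66} [0.00337171 0.03945612]
```

View pics/w9.png

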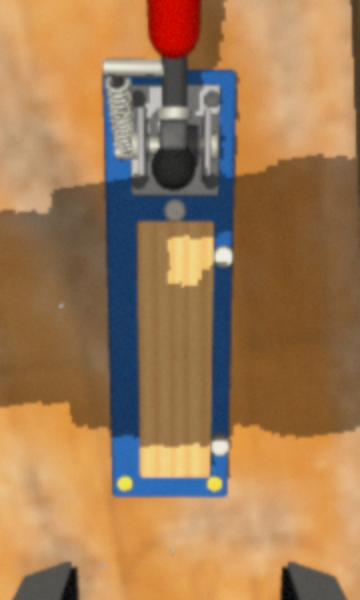

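```bash
python3 - <<'E'
from rig import r
from h import *
s=r.get_state()
cmd(s,J.w(.0025,.178,.21),down(J.yaw,1))
cmd(s,J.w(.0025,.178,.101),down(J.yaw,1))
E
```

```text
t [-0.2   9.61 -0.05] a [ 0.01 -0.05  0.02]
t [ 4.16  9.63 -0.02] a [ 0.01 -0.05  0.02]
```

Emit:
{"method": "carry_out", "body": {"rows": [{"tx":0,"ty":2,"tz":-0.05,"ax":0,"ay":-0.05,"az":0,"claw":1},{"tx":0,"ty":4.2,"tz":-0.05,"ax":0,"ay":-0.05,"az":0,"claw":1},{"tx":0,"ty":6.4,"tz":-0.05,"ax":0,"ay":-0.05,"az":0,"claw":1},{"tx":0,"ty":8.6,"tz":-0.05,"ax":0,"ay":-0.05,"az":0,"claw":1},{"tx":0,"ty":9.6,"tz":-0.05,"ax":0,"ay":-0.05,"az":0,"claw":1}]}}

```text
time_s: 14.52
tcp_pos: [0.4741, 0.3166, 0.2023]
tcp_rot: [0.046, 0.707, -0.049, 0.704]
contact_force: [0.2, -0.4, -0.1]
gripper_width: 0.052
```

Emit:
{"method": "carry_out", "body": {"rows": [{"tx":0.2,"ty":0.2,"tz":0,"ax":0,"ay":0,"az":0,"claw":1},{"tx":1.5,"ty":0.2,"tz":0,"ax":0,"ay":0,"az":0,"claw":1},{"tx":3,"ty":0.2,"tz":0,"ax":0,"ay":0,"az":0,"claw":1},{"tx":4.2,"ty":0.2,"tz":0,"ax":0,"ay":0,"az":0,"claw":1},{"tx":4.2,"ty":0.2,"tz":0,"ax":0,"ay":0,"az":0,"claw":1}]}}

```text
time_s: 15.15
tcp_pos: [0.4712, 0.3192, 0.0934]
tcp_rot: [0.045, 0.71, -0.051, 0.701]
contact_force: [-0.1, 0.3, 0.1]
gripper_width: 0.006
```

```bash
python3 - <<'E'
from rig import r
from h import *
s=r.get_state();print(s['tcp_pos'],J.inv(s['tcp_pos']),s['gripper_width'],s['contact_force'])
for y,z in [(.1413,.0994),(.117,.119),(.1,.126),(.0825,.13),(.069,.13),(.06,.13)]:
    cmd(s,J.w(.0025,y,z),down(J.yaw,1))
p=r.camera('scene');cv2.imwrite('pics/s10.png',cv2.resize(p['color'][180:320,120:290,::-1],None,fx=4,fy=4))
E
```

```text
[0.47124404 0.31921773 0.09335711] [-0.0026985   0.18199922] 0.0064489061158302195 [-0.08439205  0.30636836  0.1276987 ]
t [-0.23 -1.63  0.2 ] a [ 0.04 -0.11  0.09]
t [-1.   -2.61  0.19] a [ 0.04 -0.11  0.09]
t [-1.28 -3.29  0.18] a [ 0.04 -0.11  0.09]
t [-1.43 -3.99  0.18] a [ 0.04 -0.11  0.09]
t [-1.43 -4.53  0.17] a [ 0.04 -0.11  0.09]
t [-1.42 -4.89  0.17] a [ 0.04 -0.11  0.09]
```

View pics/s10.png

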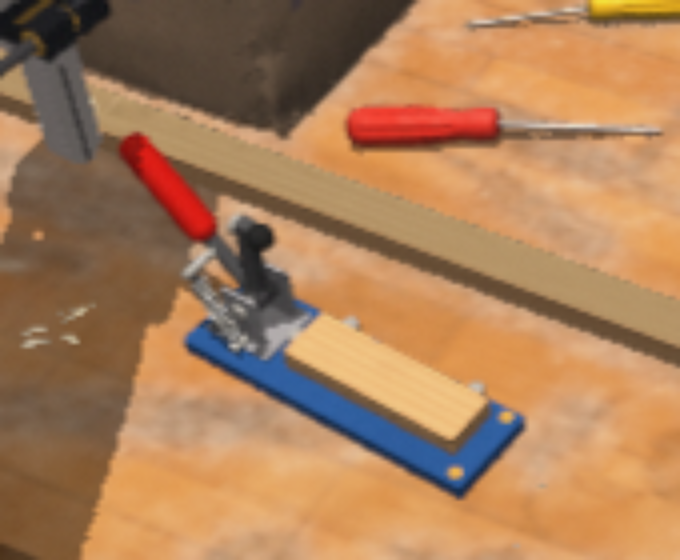

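Emit:
{"method": "carry_out", "body": {"rows": [{"tx":-0.2,"ty":-0.9,"tz":0.2,"ax":0,"ay":-0.1,"az":0.1,"claw":1},{"tx":-0.2,"ty":-1.5,"tz":0.2,"ax":0,"ay":-0.1,"az":0.1,"claw":1},{"tx":-0.5,"ty":-2.0,"tz":0.2,"ax":0,"ay":-0.1,"az":0.1,"claw":1},{"tx":-0.85,"ty":-2.4,"tz":0.2,"ax":0,"ay":-0.1,"az":0.1,"claw":1},{"tx":-1.1,"ty":-2.8,"tz":0.2,"ax":0,"ay":-0.1,"az":0.1,"claw":1}]}}

```text
time_s: 15.82
tcp_pos: [0.4694, 0.251, 0.1258]
tcp_rot: [0.05, 0.703, -0.045, 0.708]
contact_force: [-0.1, 3.8, -2.6]
gripper_width: 0.005
```

```bash
python3 - <<'E'
from rig import r
from h import *
s=r.get_state();print(s['tcp_pos'],J.inv(s['tcp_pos']),s['gripper_width'],s['contact_force'])
for y,z in [(.1,.126),(.0825,.13),(.069,.13),(.06,.13)]:
    cmd(s,J.w(.0025,y,z),down(J.yaw,1))
E
```

```text
[0.46939776 0.25101231 0.12575633] [0.00492309 0.11419583] 0.005092648520026704 [-0.05427775  3.77060014 -2.57921558]
t [-0.01 -0.57 -0.1 ] a [ 0.03  0.05 -0.07]
t [-0.18 -1.27 -0.1 ] a [ 0.03  0.05 -0.07]
t [-0.18 -1.81 -0.1 ] a [ 0.03  0.05 -0.07]
t [-0.19 -2.17 -0.1 ] a [ 0.03  0.05 -0.07]
```

Emit:
{"method": "carry_out", "body": {"rows": [{"tx":-0.05,"ty":-0.5,"tz":-0.1,"ax":0,"ay":0,"az":0,"claw":1},{"tx":-0.15,"ty":-1.0,"tz":-0.1,"ax":0,"ay":0,"az":0,"claw":1},{"tx":-0.2,"ty":-1.5,"tz":-0.1,"ax":0,"ay":0,"az":0,"claw":1},{"tx":-0.2,"ty":-1.9,"tz":-0.1,"ax":0,"ay":0,"az":0,"claw":1},{"tx":-0.2,"ty":-2.2,"tz":-0.1,"ax":0,"ay":0,"az":0,"claw":1}]}}

```text
time_s: 16.45
tcp_pos: [0.4588, 0.1957, 0.1296]
tcp_rot: [0.05, 0.704, -0.046, 0.707]
contact_force: [-0.0, -0.3, -0.2]
gripper_width: 0.004
```

Emit:
{"method": "carry_out", "body": {"rows": [{"tx":-0.3,"ty":0.2,"tz":0,"ax":0,"ay":0,"az":0,"claw":1},{"tx":-1.5,"ty":0.7,"tz":0,"ax":0,"ay":0,"az":0,"claw":1},{"tx":-3,"ty":0.7,"tz":0,"ax":0,"ay":0,"az":0,"claw":1},{"tx":-4.5,"ty":0.7,"tz":0,"ax":0,"ay":0,"az":0,"claw":1},{"tx":-5,"ty":0.7,"tz":0,"ax":0,"ay":0,"az":0,"claw":1}]}}

```text
time_s: 17.08
tcp_pos: [0.4618, 0.213, 0.2576]
tcp_rot: [0.05, 0.702, -0.045, 0.709]
contact_force: [-0.7, 0.3, -0.6]
gripper_width: 0.005
```

```bash
python3 - <<'E'
from rig import r
from h import *
s=r.get_state();print(s['tcp_pos'],s['contact_force'])
p=r.camera('scene');cv2.imwrite('pics/s11.png',cv2.resize(p['color'][180:320,120:290,::-1],None,fx=4,fy=4))
cmd(s,J.w(.0025,-.08,.26),down(J.yaw,1))
E
```

```text
[0.46177853 0.21295779 0.25763728] [-0.7188451   0.26709162 -0.61007921]
t [-0.14 -6.22 -0.03] a [ 0.04  0.08 -0.07]
```

View pics/s11.png

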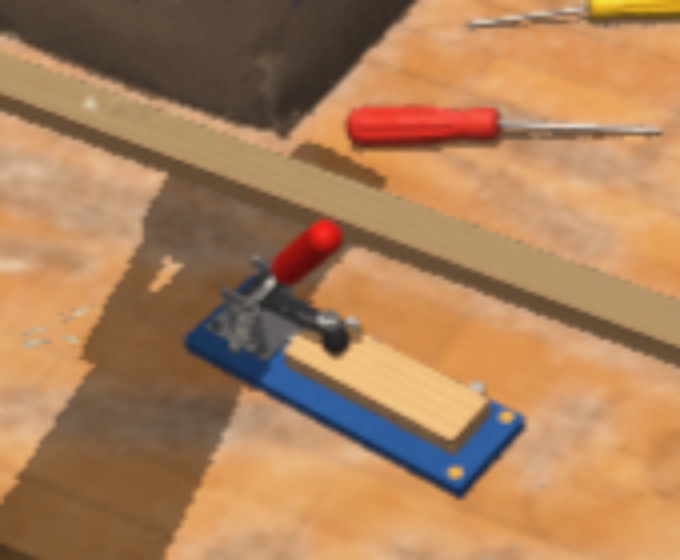

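The lever has snapped shut with its foot on the offcut. I'll check from above before handing in.

Emit:
{"method": "carry_out", "body": {"rows": [{"tx":-0.1,"ty":-1.5,"tz":0,"ax":0,"ay":0,"az":0,"claw":1},{"tx":-0.1,"ty":-3.5,"tz":0,"ax":0,"ay":0,"az":0,"claw":1},{"tx":-0.1,"ty":-5.5,"tz":0,"ax":0,"ay":0,"az":0,"claw":1},{"tx":-0.1,"ty":-6.2,"tz":0,"ax":0,"ay":0,"az":0,"claw":1},{"tx":-0.1,"ty":-6.2,"tz":0,"ax":0,"ay":0,"az":0,"claw":1}]}}

```text
time_s: 17.75
tcp_pos: [0.4402, 0.0587, 0.2576]
tcp_rot: [0.051, 0.703, -0.046, 0.708]
contact_force: [-0.4, -0.1, 0.9]
gripper_width: 0.006
```

```bash
python3 - <<'E'
from rig import r
from h import *
p=r.camera('wrist');cv2.imwrite('pics/w12.png',cv2.resize(p['color'][0:300,230:410,::-1],None,fx=2,fy=2))
for q in r.masks_of(p,'block_centre')[:1]:
    v,u=np.nonzero(q['mask']);P=np.array([ray(p,(a,b),.027) for a,b in zip(u,v)])
    c,sz,a=rect(P);print(q['score'],q['bbox'],c,J.inv(c),sz,a-J.yaw)
E
```

```text
0.72 [289.2, 52.6, 333.6, 145.6] [0.44775067 0.17004758] [-0.00529732  0.03101273] [40.961185455322266, 87.67279815673828] 0.043269016
```

View pics/w12.png

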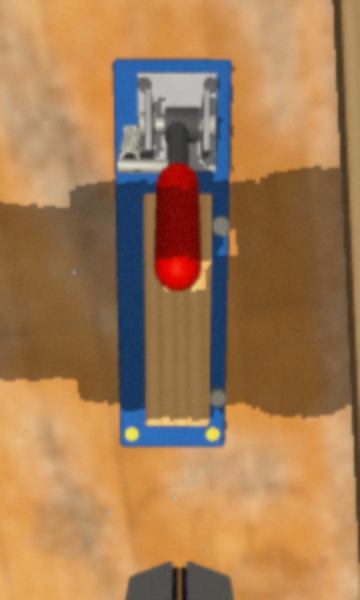

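```bash
python3 - <<'E'
from rig import r
from h import *
p=r.camera('wrist')
for x,y in [(145,194),(211,194),(146,426),(210,424)]: print((J.inv(ray(p,(x/2+230,y/2),.027))*1000).round(1))
for x,y in [(221,226),(218,398)]: print('pin',(J.inv(ray(p,(x/2+230,y/2),.022))*1000).round(1))
E
```

```text
[-13.1  35.9]
[20.3 36. ]
[-13.6 -83.6]
[ 21.5 -82.4]
pin [25.9 20.9]
pin [ 26.  -68.9]
```

```bash
python3 -c "
from rig import r
print(r.job_done())"
```

```text
the job is handed in; nothing more can be done
None
```

I clamped the pine offcut in the blue jig and handed the job in at about 18 s of the 64 s allowed. The hand-in reports no verdict, so these are my own checks:

- **Lever open:** I pushed the red lever over its centre with closed fingers, and the scene picture showed it fully open.
- **Offcut seated:** I gripped the offcut, lowered it onto the board and pressed it against the end pin (about 9 N) and the side pins (about 5 N). With the lever still open, the picture put its centre within 1 mm of the seat and its angle within 0.002 rad of the jig's.
- **Lever shut:** I pushed the lever back over its centre, and the scene picture showed it shut with the foot on the offcut. I judged this from the picture and did not read the joint angle.
- **Final check:** Measured by hand from the corners in the last picture, corrected by the pins, the centre was still within about 1 mm of the seat. The arm was clear of everything.
- **Bystanders:** I never went near the tape roll, red screwdriver or short offcut, but I did not measure them again at the end.

**One disagreement:** In the last picture the network's mask for the offcut was wrong. It covered the bracket and lever area, so I discarded it and used the hand-picked corners instead.

**Force peak:** Setting the offcut down gave a brief reading of 19 N vertical and 9 N sideways. It cleared when I raised the tool about 1 mm.

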